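# Hang the feeding cup back in its notch between two hanging neighbours

### The arm

A 6-joint arm with a two-finger parallel gripper is mounted at the origin on the work surface. World frame = base frame: x ahead of the robot, y to its left, z up, the work surface at z = 0. Lengths are in m, angles in rad, forces in N, time in s.
With the tool pointing down it reaches from about 0.35 to 0.975 m from the base axis. Payload 4.9 kg.
Tool frame: the origin (TCP) lies at the very end of the fingers, on their centre line; the grasp point (between the pads) lies 19 mm behind it; z points along the fingers, y is the line along which they close (so a half turn about z gives the same grasp; the last joint's range is limited). The gripper opens to 85 mm and grips with 20 to 120 N. Pads are 22 mm wide; open, the fingers measure 114 mm over their backs; the gripper's body (76 mm by 85 mm) begins 54 mm behind the grasp point. The pads swing forward as they close: fully open they stand 13 mm farther back than shut.
Start: joints at [-1.338, 0.053, 1.613, -0, 1.476, -0.119], TCP at [0.215, -0.587, 0.231] pointing down, gripper open.
Joint ranges: [-3.01, 3.01], [-1.01, 2.22], [0.06, 2.58], [-1.02, 4.17], [0.09, 2.62], [-3.14, 3.14]. Speed limits (rad/s): [2.57, 2.57, 3.14, 3.14, 3.14, 3.14].

### API

Orientations are given as a rotation vector (axis times angle).
In Python, from station import * gives the robot as it stands.
- The arm moves only by the shell command python3 -m crank 'ROWS' [OPENING] [FORCE]. ROWS is JSON, a list of rows, each an object with "offset": the shift along the tool's x, y, z in m, a list of three; "twist": the turn, a rotation vector about the tool's x, y, z in degrees, a list of three. In form: [{"offset": [x, y, z], "twist": [rx, ry, rz]}, ...]. A call has 1 to 20 rows; each row is the pose to reach, as a shift and turn from the pose commanded when the call began, along the tool's axes at that moment; what a row does not reach only later rows make up. A row lasts 1/8 s, in which the tool goes at most 62.5 mm and 10.7 degrees, less where a joint would pass 70% of its speed; a pose out of reach is approached as far as the arm can. A call with a gripper value outside its range is refused whole. OPENING is the opening, from 0 (shut) to 1 (fully open), set as the call begins (- or left out, the last holds). The fingers move at their own pace and stop on an object; FORCE is the grip in N (left out, the last holds). Time passes only in rows, so rows that repeat a pose let the fingers close. It gives the time, the measured TCP pose, the force, the opening and the grip force at its end, in the units of the state.
- get_obs(): the state, without advancing time (a new reading comes with each control period).
- get_image(name): name is "side" or "top" or "wrist"; returns the picture (384x512x3 uint8, red, green, blue); there is no depth.
- get_calibration(name): a dict with "intrinsics" (3x3 intrinsics, pixels), "k1" (the pictures are not rectified: a ray, as slopes to the right and down, at radius r is drawn at 1 + k1 r^2 times it, then the intrinsics apply), "world_from_camera" (4x4, takes a point from camera to world coordinates); the wrist camera has in their place "tool_from_camera" (4x4, takes a point from camera to tool coordinates, whose origin is the TCP and whose axes are the flange's). Camera axes: x right, y up, looking along -z (the intrinsics and any distortion apply to the point x, -y, -z); pixel columns grow to the right and rows downward; lengths in m; the calibration is good to about 2 mm. A picture is of the moment at which its call begins: read the wrist's pose just before it. get_calibration takes no time and is no camera call.
- finish_job(): hands the job in; it is judged then, once.
Trained networks look in the newest picture that a camera, given by its name, has taken for a name from the list of things; names that differ only in an ending like _2 or _b are one class to them, and where a whole thing is asked for, a point or a joint stands for the part that bears it (a point fixed in the world has none). Each returns a list of dicts, best first, with "confidence" (0 to 1); they miss things now and then, are a little off and sometimes report something else, mostly with a low value. They report only what shows in the picture. A call takes as long as a camera call. They do not tell look-alikes from the thing itself.
- cut_out(query, camera): "region" (384x512 bool, what is visible of it) and "rect" ([centre column, centre row, width, height] in pixels, round what is visible of it).
The state is a dict: "t": time; "q": joint angles; "dq": joint speeds; "effort": joint torques, N m; "tool_pos": TCP position; "tool_rot": TCP orientation; "contact_force": force on the tool from outside, world axes, zero at the start; "wrist_torque": the same for the moment, N m; "opening": finger opening in m; "grip_force": force on a finger pad.
Only numpy, scipy, OpenCV 4.12 (cv2) and the standard library are available. Lean on these libraries where they do the work, as an engineer would, in place of code of your own. Each camera call takes 0.05 s, during which the arm holds its last target. There are 200 camera calls.

### The job

Pick up the orange feeding cup by its upright tab and hang it on the clear feeding station between the two things hanging there: its hook goes over the top edge of the upright panel and fully down into the notch of the black saddle on that edge. The notch may be anywhere in the gap and a little higher or lower, so feel for it gently, never pushing on the station with more than 30 N, and lower the hook until it rests on the notch's floor before you let go; do not drop it in. Leave it hanging upright, and do not dislodge the hanging neighbours or disturb anything else on the cabinet top.

Things in the scene. Friction and masses are not known exactly. Their poses are not given: they have to be found in the camera images.
- cup: Orange feeding cup, 50-100 g, stands upright; origin: centre of underside. Box 40 x 34 x 40 mm (x,y,z). Its back plate (30 mm wide, outer face x = 22) rises to z = 82 mm; a bridge 18 mm wide in y (z = 76 to 82) runs on to +x and ends in a tongue (x = 39 to 43, 18 mm wide) hanging down to z = 50: a hook open downward, 17 mm wide in x. Above the bridge stands the grip tab.
- cup_tab (a point): Centre of the cup's grip tab, a block 24 x 12 x 46 mm (x,y,z), z = 82 to 128 mm and 30.5 mm to +x in the cup's frame, axes as the cup's. Grip it from above across its 12 mm width (fingers closing along y), in its upper half so that the fingers stay above the hanging neighbours.
- cup_hook (a point): Centre of the underside of the hook's bridge, which rests on the notch's floor: 30.5 mm to +x of and 76 mm above the cup's origin, axes as the cup's. Resting in the notch it is 160 to 166 mm above the table (by the saddle's height); standing on the saddle beside the notch, 12 mm higher (172 to 178 mm).
- station: Fixed, rigid clear acrylic station clamped to the table's far edge. Origin on the table below the middle of its upright panel; -x is the robot's side. Panel 10 mm thick (x = -5 to 5), 240 mm long along y, top edge at z = 160 mm; base plate 8 mm thick, x = -50 to 150 mm. The cup hangs with its bowl on the -x side, its x along the station's x. Contact forces rise steeply: descend slowly.
- bay (a point): Middle of the panel's top edge, axes as station. On it a black adjustable saddle, 54 mm long in y, as thick as the panel, with one notch in its middle, 21 mm wide in y, 12 mm deep, open above. Its setting varies and is not measured: the notch's middle is at y = -14 to 14 mm, its floor 0 to 6 mm above this point. Holds firm under 40 N. Find notch and floor by feel.
- nb_cup: Loose blue round feeding cup, 34 mm in diameter, 40 mm high, origin at the centre of its underside, hanging by a hook (top 82 mm above its origin) over the panel's top edge, 51 mm to one side of the bay (which side varies); hook and bowl reach no nearer to the bay's middle than 34 mm. Stays hanging.
- nb_scoop: Loose steel scoop with a bowl 34 mm in diameter, 20 mm high, on a flat strap with a hook (top 82 mm above its origin, which is the centre of the bowl's underside), hanging over the panel's top edge 51 mm to the other side of the bay. Stays hanging.
- algae_cleaner: Loose green magnetic algae cleaner, 85 x 45 x 39 mm, origin under its centre. Leave alone.
- tweezer: Loose stainless steel tweezer lying flat, about 162 mm long, 5 mm high. Leave alone.
- splitter: Loose white airline splitter, 60 x 16 x 14 mm with nozzles and three black knobs. Leave alone.
- stone: Loose smooth grey river stone, 72 mm across, 35 mm high. Leave alone.
- feed_jar: Loose feed jar with a red lid, 56 mm in diameter, 75 mm high. Leave alone.
Mind the look-alikes: they are no part of the job. There is more than one size of the cup; the job needs the larger.

How it is judged:
On the way, in this order (a step that is already met when the one before it is completed fails the run):
1. the cup is lifted clear of the table (height (world z) of cup above 0.05 m), for 0.2 s.
2. the hook is down in the notch, resting on the station, while the fingers still hold the cup (z of cup_hook in the frame of station between 0.156 and 0.169 m and x of cup_hook in the frame of station between -0.008 and 0.008 m and y of cup_hook in the frame of station between -0.019 and 0.019 m and angle between cup's own z axis and vertical below 0.2 rad and angle between the x axis of cup and the x axis of station, either way round below 0.2 rad and contact force between cup and the fingers above 0.5 N and contact force between cup and station above 0.3 N), for 0.2 s.
At the end, for the whole second after the job is handed in: The released cup hangs at rest, hook down in the notch (bridge underside 156 to 169 mm above the table), upright and square within 0.2 rad; both neighbours still hang, moved under 15 mm and tilted under 0.25 rad; the five other things moved under 20 mm (z of cup_hook in the frame of station between 0.156 and 0.169 m and x of cup_hook in the frame of station between -0.008 and 0.008 m and y of cup_hook in the frame of station between -0.019 and 0.019 m and angle between cup's own z axis and vertical below 0.2 rad and angle between the x axis of cup and the x axis of station, either way round below 0.2 rad and z of each of nb_cup, nb_scoop in the frame of station above 0.078 m and angle between each of nb_cup, nb_scoop's own z axis and vertical below 0.25 rad and distance of each of nb_cup, nb_scoop from where it was at the start of the episode below 0.015 m and linear speed of cup below 0.03 m/s and contact force between cup and the fingers below 0.1 N and distance of each of algae_cleaner, tweezer, splitter, stone, feed_jar from where it was at the start of the episode below 0.02 m); the robot touches nothing.
It fails at once if the cup pushes on the station with more than 30 N (contact force between cup and station above 30 N).
It fails at once if a hanging neighbour is dislodged (moved 15 mm or tilted 0.25 rad) (distance of any of nb_cup, nb_scoop from where it was at the start of the episode above 0.015 m or angle between any of nb_cup, nb_scoop's own z axis and vertical above 0.25 rad).
It fails at once if another thing on the table is moved by more than 20 mm (distance of any of algae_cleaner, tweezer, splitter, stone, feed_jar from where it was at the start of the episode above 0.02 m).
It also fails if it takes over 54 s, if anything falls off the work surface, if the arm or the gripper's body presses on something with over 40 N, if the wrist force passes 120 N, or if a joint passes its speed limit or range.

## Working session

There is one attempt and no reset: what is moved stays moved. The work goes in short steps, Python scripts to look and compute and a shell command to move; the robot and the scene stay as the last step left them, time stands still between calls to the robot, and variables do not carry over. Pictures are saved under pics/ and viewed, at most 10 in all, crops included, and the job is handed in when it is done.

```bash
mkdir -p pics; ls; cat > h.py <<'E'
from station import *
import numpy as np, cv2
from scipy.spatial.transform import Rotation as R
def ray(cam,u,v,obs=None):
    c=get_calibration(cam);K=np.array(c["intrinsics"]);k1=c["k1"]
    xd=(u-K[0,2])/K[0,0];yd=(v-K[1,2])/K[1,1]
    x,y=xd,yd
    for _ in range(20):
        s=1+k1*(x*x+y*y);x,y=xd/s,yd/s
    T=wfc(cam,obs);d=T[:3,:3]@np.array([x,-y,-1]);return T[:3,3],d
def wfc(cam,obs=None):
    c=get_calibration(cam)
    if "world_from_camera" in c:return np.array(c["world_from_camera"])
    o=obs or get_obs();T=np.eye(4);T[:3,:3]=R.from_rotvec(o["tool_rot"]).as_matrix();T[:3,3]=o["tool_pos"]
    return T@np.array(c["tool_from_camera"])
def atz(cam,u,v,z,obs=None):
    p,d=ray(cam,u,v,obs);return p+d*(z-p[2])/d[2]
def proj(cam,P,obs=None):
    c=get_calibration(cam);K=np.array(c["intrinsics"]);T=np.linalg.inv(wfc(cam,obs))
    q=T[:3,:3]@np.array(P)+T[:3,3];x,y=q[0]/-q[2],-q[1]/-q[2];s=1+c["k1"]*(x*x+y*y)
    return np.array([K[0,0]*x*s+K[0,2],K[1,1]*y*s+K[1,2]])
def save(im,n):cv2.imwrite("pics/"+n,cv2.cvtColor(im,cv2.COLOR_RGB2BGR))
E
python3 - <<'E'
from h import *
np.set_printoptions(precision=4,suppress=True)
o=get_obs();print(o)
for c in("side","top"):
    save(get_image(c),c+"0.png");print(wfc(c)[:3])
    for q in("cup","station","nb_cup","nb_scoop"):
        for d in cut_out(q,c):print(c,q,round(d["confidence"],2),np.round(d["rect"]))
E
```

```text
pics
{'t': 0.0, 'q': array([-1.338 ,  0.0534,  1.6143,  0.    ,  1.476 , -0.119 ]), 'dq': array([-0.0021, -0.0005,  0.0018,  0.0008,  0.003 ,  0.0002]), 'effort': array([ -0.0016, -39.3679, -37.0178,  -0.0001,   0.0072,   0.    ]), 'tool_pos': array([ 0.2152, -0.5861,  0.2301]), 'tool_rot': array([-3.0911, -0.5494,  0.0002]), 'contact_force': array([-0.3968, -0.4897,  0.186 ]), 'wrist_torque': array([-0.0168, -0.0338, -0.034 ]), 'grip_force': 0.0, 'opening': 0.08561933452133862}
[[-0.9958  0.0444 -0.0803  0.4251]
 [-0.0914 -0.5535  0.8278  0.8448]
 [-0.0077  0.8316  0.5553  0.6948]]
side cup 0.65 [194. 224.  83.  99.]
side cup 0.58 [273. 207.  21.  43.]
side cup 0.58 [281. 195.  16.  33.]
side station 0.83 [193. 224.  90. 100.]
side station 0.43 [271. 208.  23.  47.]
side nb_cup 0.88 [212. 216.  21.  27.]
side nb_scoop 0.67 [219. 194.  14.  30.]
side nb_scoop 0.55 [251. 175.  20.   8.]
[[-0.0281  0.9805 -0.1946  0.3081]
 [-0.9996 -0.0287 -0.0003 -0.0359]
 [-0.0059  0.1946  0.9809  1.0816]]
top cup 0.69 [258. 205.  18.  33.]
top cup 0.59 [296. 218.  20.  11.]
top station 0.69 [218. 128. 106.  91.]
top station 0.67 [257. 206.  14.  31.]
top station 0.52 [351. 227.  56.   4.]
top nb_cup 0.75 [199. 143.  11.  32.]
top nb_scoop 0.72 [245. 139.  13.  29.]
```

```bash
python3 - <<'E'
from h import *
a=cv2.imread("pics/top0.png")[60:280,130:400];b=cv2.imread("pics/side0.png")[130:300,130:330]
cv2.imwrite("pics/t1.png",cv2.resize(a,None,fx=2.9,fy=2.7,interpolation=cv2.INTER_CUBIC))
cv2.imwrite("pics/s1.png",cv2.resize(b,None,fx=3.5,fy=3.5,interpolation=cv2.INTER_CUBIC))
E
```

```text
(no output)
```

View pics/t1.png

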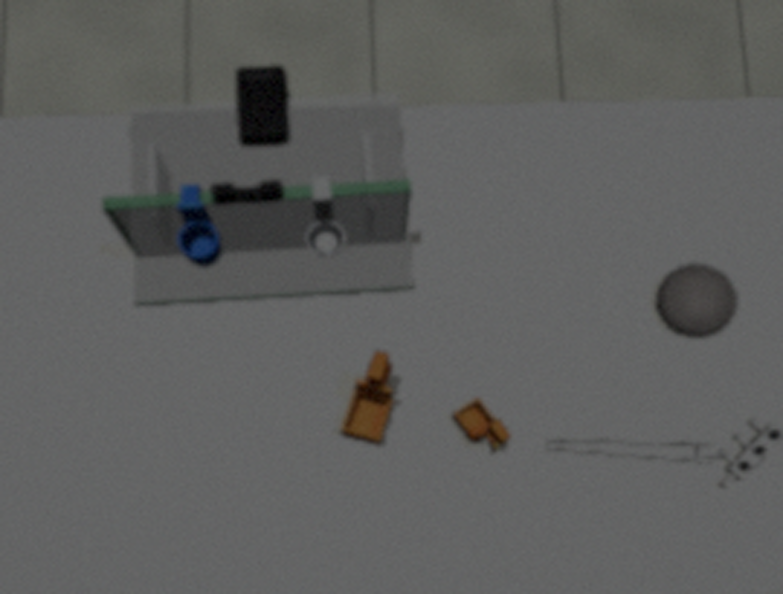

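View pics/s1.png

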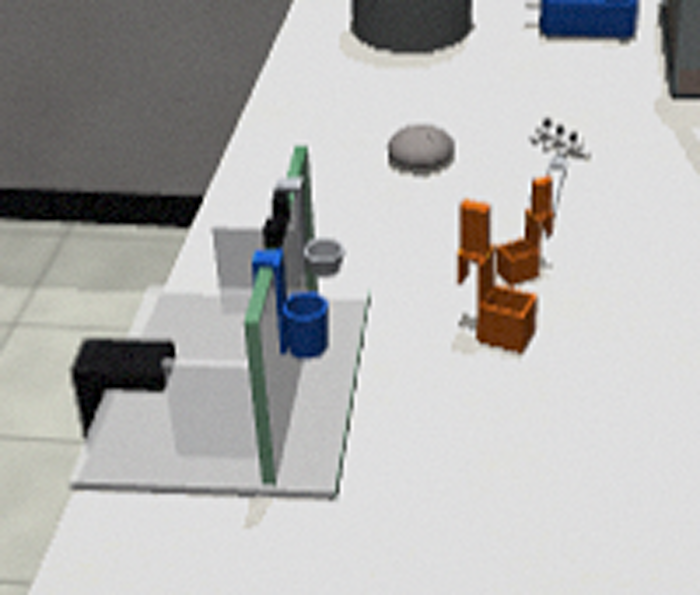

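Top view: two orange cups, one at about pixel (257,206) and one at (296,218). The left one looks bigger in both views. The black saddle is at about (215,131), between the blue cup on the left and the scoop on the right. Next I'll measure both cups and the panel.

```bash
python3 - <<'E'
from h import *
np.set_printoptions(precision=4,suppress=True)
f=lambda x,y:(130+x/2.9,60+y/2.7)
im=cv2.cvtColor(cv2.imread("pics/top0.png"),cv2.COLOR_BGR2RGB).astype(int)
r,g,b=im[...,0],im[...,1],im[...,2]
# panel edge
m=((g-r>12)&(g-b>4));m[:110]=0;m[150:]=0;m[:,:160]=0;m[:,280:]=0
ys,xs=np.nonzero(m);P=np.array([atz("top",x,y,.16)[:2] for x,y in zip(xs,ys)])
i,j=np.argmin(P[:,1]),np.argmax(P[:,1]);print("n",len(P),P[i],P[j],"mean",P.mean(0))
c=P.mean(0);_,_,V=np.linalg.svd(P-c);print("dir",V[0],"len",np.ptp((P-c)@V[0]))
for n,x,y,z in [("saddleL",213,192,.17),("saddleR",284,190,.17),("tabtop",380,358,.128),("rimL",343,434,.04),("rimR",380,444,.04),("rimBL",356,385,.04),("sm tabtop",499,437,.1),("sm rim1",452,417,.03),("sm rim2",475,442,.03),("sm rim3",477,401,.03),("baseL",136,304,.008),("baseR",413,287,.008)]:
    print(n,atz("top",*f(x,y),z))
o=(r-b>50)
n,l,s,ce=cv2.connectedComponentsWithStats(o.astype(np.uint8));print(s[1:],ce[1:])
E
```

```text
n 280 [ 0.6295 -0.0785] [0.6226 0.1565] mean [0.6221 0.0349]
dir [ 0.0346 -0.9994] len 0.23529112868181823
saddleL [0.6209 0.0706 0.17  ]
saddleR [0.621  0.0159 0.17  ]
tabtop [ 0.4856 -0.0541  0.128 ]
rimL [ 0.4331 -0.0225  0.04  ]
rimR [ 0.4232 -0.0533  0.04  ]
rimBL [ 0.4776 -0.0347  0.04  ]
sm tabtop [ 0.4197 -0.1467  0.1   ]
sm rim1 [ 0.4472 -0.1155  0.03  ]
sm rim2 [ 0.4237 -0.134   0.03  ]
sm rim3 [ 0.4614 -0.1375  0.03  ]
baseL [0.5667 0.1586 0.008 ]
baseR [ 0.576  -0.0879  0.008 ]
[[257 191   6   9  38]
 [255 202   1   1   1]
 [250 208  14  15 138]
 [288 211  17  12  93]
 [ 84 240  19  19 298]] [[260.     195.3684]
 [255.     202.    ]
 [256.5507 214.8043]
 [295.043  216.4516]
 [ 93.2483 249.0403]]
```

```bash
cat >> h.py <<'E'
def delta(pos,yaw_y):
    """offset/twist to reach TCP pos, tool down, tool y along world dir angle yaw_y (deg), either way round; measured pose as start"""
    o=get_obs();R0=R.from_rotvec(o["tool_rot"]);best=None
    for a in (yaw_y,yaw_y+180):
        a=np.radians(a);y=np.array([np.cos(a),np.sin(a),0]);z=np.array([0,0,-1.]);x=np.cross(y,z)
        t=(R0.inv()*R.from_matrix(np.c_[x,y,z])).as_rotvec(degrees=True)
        if best is None or np.linalg.norm(t)<np.linalg.norm(best):best=t
    print("offset",np.round(R0.inv().apply(np.array(pos)-o["tool_pos"]),4),"twist",np.round(best,2),"q6",o["q"][5],"pos",np.round(o["tool_pos"],4),"F",np.round(o["contact_force"],2))
E
python3 - <<'E'
from h import *
np.set_printoptions(precision=4,suppress=True)
print(get_calibration("wrist")["tool_from_camera"],get_calibration("wrist")["intrinsics"])
print(R.from_rotvec(get_obs()["tool_rot"]).as_matrix())
delta([.48,-.054,.26],72)
E
```

```text
[[-0.0008  0.9626  0.2708  0.0691]
 [ 1.      0.0008  0.0001  0.001 ]
 [-0.0001  0.2708 -0.9626 -0.1411]
 [ 0.      0.      0.      1.    ]] [[294.2105   0.     258.7646]
 [  0.     294.2105 194.4692]
 [  0.       0.       1.    ]]
[[ 0.9388  0.3446 -0.    ]
 [ 0.3446 -0.9388  0.0001]
 [ 0.     -0.0001 -1.    ]]
offset [ 0.432  -0.4089 -0.0287] twist [-0.    0.   38.16] q6 -0.1190242184801401 pos [ 0.2153 -0.5867  0.2313] F [-0.13 -1.31  0.05]
```

```bash
python3 -m crank '[{"offset":[0.05,-0.05,-0.03],"twist":[0,0,4]},{"offset":[0.1,-0.1,-0.05],"twist":[0,0,8]},{"offset":[0.14,-0.14,-0.05],"twist":[0,0,12]},{"offset":[0.19,-0.18,-0.05],"twist":[0,0,16]},{"offset":[0.24,-0.22,-0.05],"twist":[0,0,20]},{"offset":[0.28,-0.26,-0.05],"twist":[0,0,24]},{"offset":[0.32,-0.3,-0.05],"twist":[0,0,28]},{"offset":[0.36,-0.34,-0.05],"twist":[0,0,32]},{"offset":[0.4,-0.38,-0.05],"twist":[0,0,36]},{"offset":[0.432,-0.409,-0.05],"twist":[0,0,38.2]},{"offset":[0.432,-0.409,-0.05],"twist":[0,0,38.2]},{"offset":[0.432,-0.409,-0.05],"twist":[0,0,38.2]}]' 1
python3 - <<'E'
from h import *
save(get_image("wrist"),"w1.png")
for d in cut_out("cup","wrist"):print(d["confidence"],np.round(d["rect"]))
print(proj("wrist",[.487,-.054,.128]))
E
```

```text
t: 2.0
tool_pos: [0.4798, -0.0541, 0.2813]
tool_rot: [3.102, -0.492, -0.0]
contact_force: [0.3, -0.3, -0.3]
opening: 0.0856
grip_force: 0.0
0.91 [331. 175.  52.  46.]
0.76 [258. 182.  21.  43.]
0.16 [ 10. 234.  20.  54.]
[255.31065619 175.75113718]
```

View pics/w1.png

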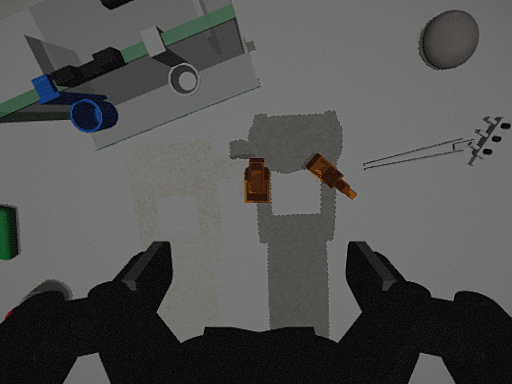

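Wrist view: candidates are the cup at (258,180), with its tab up at about (256,164), and the one at (331,175), which is turned differently. I'll take a close crop of both.

```bash
python3 - <<'E'
from h import *
a=cv2.imread("pics/w1.png")[140:220,220:370]
a=cv2.convertScaleAbs(a,alpha=1.6)
cv2.imwrite("pics/w1c.png",cv2.resize(a,None,fx=5,fy=5,interpolation=cv2.INTER_CUBIC))
E
```

```text
(no output)
```

View pics/w1c.png

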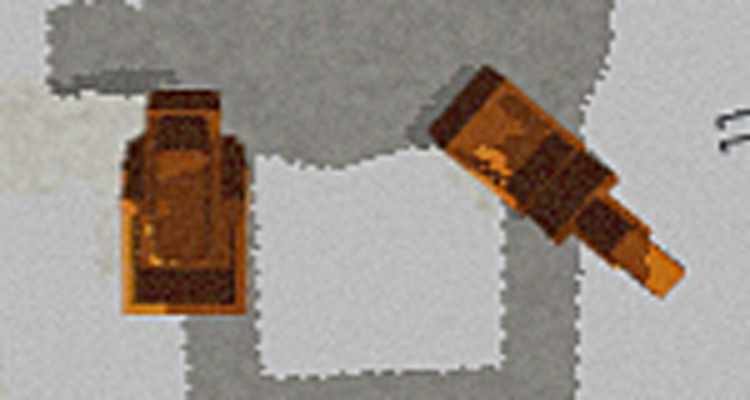

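The left cup is the larger: its rim measures about 32 mm against 23 mm, and its tab top matches 12 x 24 mm. The tab top's centre is at full pixel (256.2,181.2).

```bash
python3 - <<'E'
from h import *
np.set_printoptions(precision=4,suppress=True)
f=lambda x,y:(220+x/5,140+y/5)
for n,x,y,z in[("tab",181,206,.128),("tabTL",153,150,.128),("tabBL",153,262,.128),("rimL",122,313,.04),("rimR",245,313,.04),("rimTL",122,200,.04),("rimTR",245,200,.04)]:print(n,atz("wrist",*f(x,y),z))
p=atz("wrist",*f(181,206),.128)
delta([p[0],p[1],.098],72);delta([p[0],p[1],.14],72)
E
```

```text
tab [ 0.4813 -0.0531  0.128 ]
tabTL [ 0.4942 -0.0513  0.128 ]
tabBL [ 0.4718 -0.0438  0.128 ]
rimL [ 0.4387 -0.0213  0.04  ]
rimR [ 0.4282 -0.0531  0.04  ]
rimTL [ 0.4685 -0.0315  0.04  ]
rimTR [ 0.4583 -0.0626  0.04  ]
offset [ 0.001  -0.0022  0.1833] twist [ 0.02 -0.   -0.13] q6 1.6192159577566072 pos [ 0.4797 -0.0548  0.2813] F [-0.14 -0.41 -0.21]
offset [ 0.001  -0.0022  0.1413] twist [ 0.02 -0.   -0.13] q6 1.6192159577566072 pos [ 0.4797 -0.0548  0.2813] F [-0.14 -0.41 -0.21]
```

```bash
python3 -m crank '[{"offset":[0.001,-0.002,0.04],"twist":[0,0,0]},{"offset":[0.001,-0.002,0.08],"twist":[0,0,0]},{"offset":[0.001,-0.002,0.12],"twist":[0,0,0]},{"offset":[0.001,-0.002,0.14],"twist":[0,0,0]},{"offset":[0.001,-0.002,0.16],"twist":[0,0,0]},{"offset":[0.001,-0.002,0.18],"twist":[0,0,0]},{"offset":[0.001,-0.002,0.182],"twist":[0,0,0]},{"offset":[0.001,-0.002,0.182],"twist":[0,0,0]}]' 1
python3 -m crank '[{"offset":[0,0,0],"twist":[0,0,0]},{"offset":[0,0,0],"twist":[0,0,0]},{"offset":[0,0,0],"twist":[0,0,0]},{"offset":[0,0,0],"twist":[0,0,0]},{"offset":[0,0,0],"twist":[0,0,0]},{"offset":[0,0,0],"twist":[0,0,0]}]' 0 30
```

```text
t: 3.1
tool_pos: [0.4817, -0.053, 0.0999]
tool_rot: [3.102, -0.495, 0.001]
contact_force: [-0.5, -0.5, -0.8]
opening: 0.0856
grip_force: 0.0
t: 3.85
tool_pos: [0.4817, -0.0522, 0.0995]
tool_rot: [-3.103, 0.493, -0.001]
contact_force: [0.9, 0.7, 1.5]
opening: 0.0113
grip_force: 33.2
```

```bash
python3 -m crank '[{"offset":[0,0,-0.02],"twist":[0,0,0]},{"offset":[0,0,-0.05],"twist":[0,0,0]},{"offset":[0,0,-0.09],"twist":[0,0,0]},{"offset":[0,0,-0.13],"twist":[0,0,0]},{"offset":[0,0,-0.165],"twist":[0,0,0]},{"offset":[0,0,-0.165],"twist":[0,0,0]},{"offset":[0,0,-0.165],"twist":[0,0,0]}]'
python3 - <<'E'
from h import *
delta([.56,.043,.265],92.1)
E
```

```text
t: 4.72
tool_pos: [0.4809, -0.0522, 0.2628]
tool_rot: [-3.103, 0.493, 0.003]
contact_force: [-0.0, -0.7, -1.2]
opening: 0.0119
grip_force: 33.0
offset [ 0.0457 -0.115  -0.0023] twist [-1.000e-02  1.200e-01 -2.015e+01] q6 1.623737214932665 pos [ 0.4809 -0.0522  0.2628] F [-0.03 -0.71 -1.23]
```

```bash
python3 -m crank '[{"offset":[0.01,-0.03,0],"twist":[0,0,-5]},{"offset":[0.02,-0.06,0],"twist":[0,0,-10]},{"offset":[0.035,-0.09,0],"twist":[0,0,-15]},{"offset":[0.046,-0.115,-0.002],"twist":[0,0,-20.2]},{"offset":[0.046,-0.115,-0.002],"twist":[0,0,-20.2]},{"offset":[0.046,-0.115,-0.002],"twist":[0,0,-20.2]},{"offset":[0.046,-0.115,-0.002],"twist":[0,0,-20.2]}]'
python3 - <<'E'
from h import *
o=get_obs();im=get_image("wrist");cv2.imwrite("pics/w2.png",cv2.resize(im[...,::-1],(768,576)))
save(im,"w2raw.png")
np.save("w2.npy",np.r_[o["tool_pos"],o["tool_rot"]])
print(o["tool_pos"],[np.round(proj("wrist",[.6217-.0366*s*0+(-.037*s),.0375+s,.16],o)) for s in(-.12,0,.12)])
E
```

```text
t: 5.6
tool_pos: [0.5602, 0.0421, 0.2656]
tool_rot: [3.141, 0.057, -0.002]
contact_force: [0.3, -0.3, -0.5]
opening: 0.0114
grip_force: 33.0
[0.56019294 0.0421481  0.2655872 ] [array([412., 122.]), array([266., 122.]), array([120., 123.])]
```

View pics/w2.png

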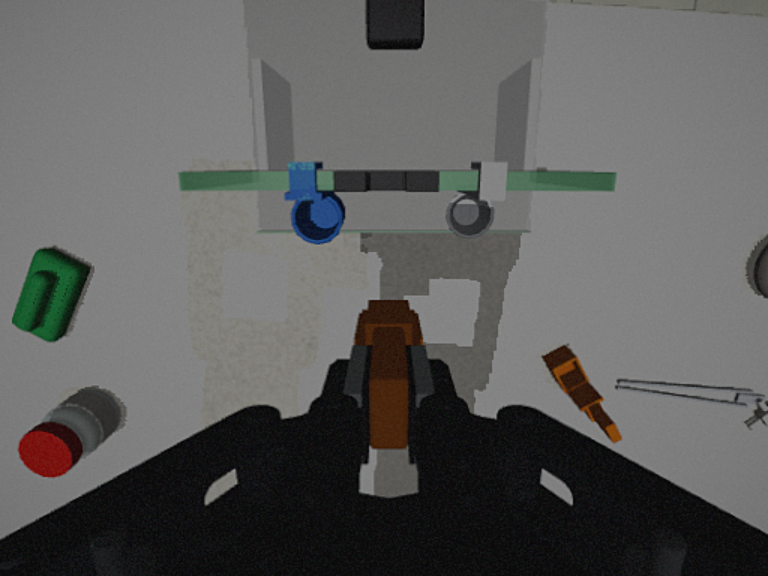

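The wrist view shows the panel's green edge running from (180,181) to (615,181) in the 768x576 picture. The saddle spans columns 333-440 with its notch at about 387, and the held cup's bridge is at about (389,303). The edge fits the prediction to about 1 px.

```bash
python3 - <<'E'
from h import *
np.set_printoptions(precision=4,suppress=True)
s=np.load("w2.npy");o=dict(tool_pos=s[:3],tool_rot=s[3:])
im=cv2.cvtColor(cv2.imread("pics/w2raw.png"),cv2.COLOR_BGR2RGB).astype(int)
g=im[...,1]
print(g[116:126,215:300].mean(0).round().astype(int))
m=((im[...,1]-im[...,0]>12)&(im[...,1]-im[...,2]>4));m[:105]=0;m[135:]=0
ys,xs=np.nonzero(m);P=np.array([atz("wrist",x,y,.16,o)[:2] for x,y in zip(xs,ys)])
a=P[np.argmin(P[:,1])],P[np.argmax(P[:,1])];k=np.polyfit(P[:,1],P[:,0],1)
ym=(a[0][1]+a[1][1])/2;print("ends",a,"slope",k[0],"mid",np.polyval(k,ym),ym)
om=(im[...,0]-im[...,2]>25)[195:225,230:290];om2=[(i+195,np.nonzero(r)[0].min()+230,np.nonzero(r)[0].max()+230) for i,r in enumerate(om) if r.any()];print(om2)
zc=o["tool_pos"][2]-.0995
for n,u,v,z in[("sadL",222,121,.172),("sadR",293,121,.172),("notch",258,121,.172)]:print(n,atz("wrist",u,v,z,o))
E
```

```text
[125 124 123 125 125 127 127  81  36  47  46  47  45  46  46  47  46  46
  46  45  48  46  46  47  46  48  47  50  33  19  17  22  44  48  46  46
  47  47  46  46  46  46  48  44  46  46  46  46  45  45  46  47  48  40
  40  24  43  46  45  43  47  45  44  46  44  46  44  45  45  42  44  43
  43  44  45  41  38  59 124 126 124 122 122 121 122]Traceback (most recent call last):
  File "<stdin>", line 8, in <module>
  File "h.py", line 17, in atz
    p,d=ray(cam,u,v,obs);return p+d*(z-p[2])/d[2]
        ~~~^^^^^^^^^^^^^
  File "h.py", line 10, in ray
    T=wfc(cam,obs);d=T[:3,:3]@np.array([x,-y,-1]);return T[:3,3],d
  File "h.py", line 12, in wfc
    c=get_calibration(cam)
ValueError: time passes only in moves, steps and waits
```

```bash
sed -i 's/^import numpy/import station as _s, functools\nget_calibration=functools.lru_cache(_s.get_calibration)\nimport numpy/' h.py
python3 - <<'E'
from h import *
np.set_printoptions(precision=4,suppress=True)
s=np.load("w2.npy");o=dict(tool_pos=s[:3],tool_rot=s[3:])
im=cv2.cvtColor(cv2.imread("pics/w2raw.png"),cv2.COLOR_BGR2RGB).astype(int)
m=((im[...,1]-im[...,0]>12)&(im[...,1]-im[...,2]>4));m[:105]=0;m[135:]=0
ys,xs=np.nonzero(m);P=np.array([atz("wrist",x,y,.16,o)[:2] for x,y in zip(xs,ys)])
a=P[np.argmin(P[:,1])],P[np.argmax(P[:,1])];k=np.polyfit(P[:,1],P[:,0],1)
ym=(a[0][1]+a[1][1])/2;print("ends",a,"slope",k[0],"mid",np.polyval(k,ym),ym)
om=(im[...,0]-im[...,2]>25)[195:235,230:290];print([(i+195,np.nonzero(r)[0].min()+230,np.nonzero(r)[0].max()+230) for i,r in enumerate(om) if r.any()][::2])
for n,u,v,z in[("sadL",222.3,121,.174),("sadR",292.3,121,.174),("notch",257,121,.174),("brtop",259,200,.2481)]:print(n,atz("wrist",u,v,z,o))
E
```

```text
ends (array([ 0.628 , -0.0803]), array([0.6194, 0.158 ])) slope -0.03499683788321896 mid 0.6233382491534001 0.03885566256418981
[(200, np.int64(246), np.int64(270)), (202, np.int64(246), np.int64(271)), (204, np.int64(246), np.int64(272)), (206, np.int64(246), np.int64(272)), (208, np.int64(242), np.int64(275)), (210, np.int64(240), np.int64(278)), (212, np.int64(239), np.int64(278)), (214, np.int64(239), np.int64(278)), (216, np.int64(239), np.int64(279)), (218, np.int64(238), np.int64(279)), (220, np.int64(238), np.int64(280)), (222, np.int64(237), np.int64(280)), (224, np.int64(237), np.int64(280)), (226, np.int64(236), np.int64(281)), (228, np.int64(236), np.int64(281)), (230, np.int64(248), np.int64(269)), (232, np.int64(248), np.int64(269)), (234, np.int64(248), np.int64(269))]
sadL [0.6218 0.0716 0.174 ]
sadR [0.6237 0.0178 0.174 ]
notch [0.6227 0.0449 0.174 ]
brtop [0.5818 0.042  0.2481]
```

```bash
python3 - <<'E'
from h import *
delta([.6234,.0449,.2656],92.0)
E
```

```text
offset [ 0.0631 -0.0004  0.0002] twist [0.01 0.04 0.08] q6 1.4772279180533083 pos [0.5603 0.0422 0.2659] F [ 0.67 -0.28 -0.27]
```

```bash
python3 -m crank '[{"offset":[0.02,0,0],"twist":[0,0,0]},{"offset":[0.04,0,0],"twist":[0,0,0]},{"offset":[0.055,0,0],"twist":[0,0,0]},{"offset":[0.063,-0.0004,0],"twist":[0,0,0]},{"offset":[0.063,-0.0004,0.01],"twist":[0,0,0]},{"offset":[0.063,-0.0004,0.02],"twist":[0,0,0]},{"offset":[0.063,-0.0004,0.03],"twist":[0,0,0]},{"offset":[0.063,-0.0004,0.03],"twist":[0,0,0]},{"offset":[0.063,-0.0004,0.03],"twist":[0,0,0]}]'
python3 - <<'E'
from h import *
o=get_obs();im=get_image("wrist")[60:240,140:380];cv2.imwrite("pics/w3.png",cv2.resize(cv2.convertScaleAbs(im[...,::-1],alpha=1.5),None,fx=3.3,fy=3.3))
delta([.6234,.0449,.2],92.0)
E
```

```text
t: 6.78
tool_pos: [0.6238, 0.0456, 0.2365]
tool_rot: [3.141, 0.059, 0.0]
contact_force: [0.3, -0.1, -0.1]
opening: 0.0115
grip_force: 33.0
offset [-0.0006  0.0006  0.0368] twist [ 0.   -0.04  0.16] q6 1.487174480456643 pos [0.624  0.0456 0.2368] F [ 0.66  0.41 -0.62]
```

View pics/w3.png

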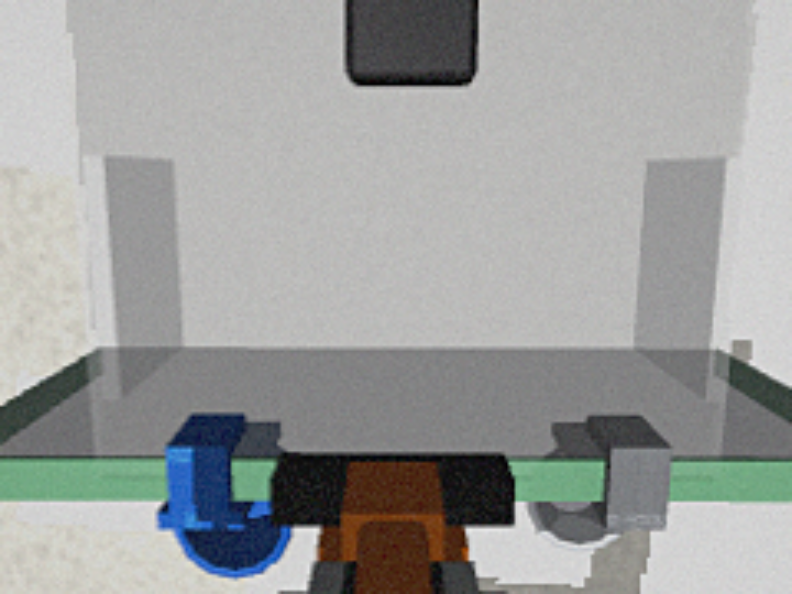

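```bash
python3 - <<'E'
from h import *
np.set_printoptions(precision=4,suppress=True)
z=get_obs()["tool_pos"][2]-.0995
print("tongue bottom",atz("wrist",259,60+461/3.3,z+.05),"green far/near",atz("wrist",233,60+458/3.3,.16),atz("wrist",233,60+501/3.3,.16),"saddle",atz("wrist",259,60+453/3.3,.175),atz("wrist",250,60+524/3.3,.175))
E
```

```text
tongue bottom [0.6362 0.0451 0.1873] green far/near [0.628  0.0649 0.16  ] [0.6174 0.0647 0.16  ] saddle [0.6343 0.045  0.175 ] [0.6177 0.051  0.175 ]
```

Bridge and saddle are centred on each other at column 393. The hook is about 1 mm past the panel's centre. I'll correct that and descend.

```bash
python3 -m crank '[{"offset":[-0.001,0.0003,0.004],"twist":[0,0,0]},{"offset":[-0.001,0.0003,0.009],"twist":[0,0,0]},{"offset":[-0.001,0.0003,0.014],"twist":[0,0,0]},{"offset":[-0.001,0.0003,0.019],"twist":[0,0,0]},{"offset":[-0.001,0.0003,0.024],"twist":[0,0,0]},{"offset":[-0.001,0.0003,0.029],"twist":[0,0,0]},{"offset":[-0.001,0.0003,0.032],"twist":[0,0,0]},{"offset":[-0.001,0.0003,0.032],"twist":[0,0,0]},{"offset":[-0.001,0.0003,0.032],"twist":[0,0,0]}]'
```

```text
t: 7.95
tool_pos: [0.623, 0.0452, 0.2045]
tool_rot: [3.141, 0.059, 0.001]
contact_force: [-0.2, 0.7, -0.9]
opening: 0.0116
grip_force: 33.0
```

Bridge underside is at about 0.181. Next I descend 1 mm per row to look for the saddle top or the notch.

```bash
python3 -m crank '[{"offset":[0,0,0.001],"twist":[0,0,0]},{"offset":[0,0,0.002],"twist":[0,0,0]},{"offset":[0,0,0.003],"twist":[0,0,0]},{"offset":[0,0,0.003],"twist":[0,0,0]}]'
python3 -m crank '[{"offset":[0,0,0.001],"twist":[0,0,0]},{"offset":[0,0,0.002],"twist":[0,0,0]},{"offset":[0,0,0.002],"twist":[0,0,0]}]'
```

```text
t: 8.45
tool_pos: [0.6228, 0.0452, 0.2011]
tool_rot: [-3.141, -0.059, 0.0]
contact_force: [0.2, 0.7, -0.5]
opening: 0.0117
grip_force: 33.0
t: 8.82
tool_pos: [0.6228, 0.0453, 0.1991]
tool_rot: [-3.141, -0.059, 0.0]
contact_force: [0.2, -0.2, -1.7]
opening: 0.0113
grip_force: 33.0
```

```bash
python3 -m crank '[{"offset":[0,0,0.0005],"twist":[0,0,0]},{"offset":[0,0,0.001],"twist":[0,0,0]},{"offset":[0,0,0.001],"twist":[0,0,0]}]'
```

```text
t: 9.2
tool_pos: [0.6228, 0.0452, 0.1983]
tool_rot: [-3.141, -0.059, 0.0]
contact_force: [-0.9, 0.5, -0.4]
opening: 0.0114
grip_force: 33.0
```

```bash
python3 -m crank '[{"offset":[0,0,0.0005],"twist":[0,0,0]},{"offset":[0,0,0.001],"twist":[0,0,0]},{"offset":[0,0,0.001],"twist":[0,0,0]}]'
```

```text
t: 9.57
tool_pos: [0.6228, 0.0452, 0.1972]
tool_rot: [-3.141, -0.059, 0.0]
contact_force: [-0.3, 0.5, -0.1]
opening: 0.0115
grip_force: 33.0
```

```bash
python3 -m crank '[{"offset":[0,0,0.0005],"twist":[0,0,0]},{"offset":[0,0,0.001],"twist":[0,0,0]},{"offset":[0,0,0.001],"twist":[0,0,0]}]'
```

```text
t: 9.95
tool_pos: [0.6228, 0.0452, 0.1962]
tool_rot: [-3.141, -0.059, 0.0]
contact_force: [-0.4, 0.5, -0.4]
opening: 0.0115
grip_force: 33.0
```

```bash
python3 -m crank '[{"offset":[0,0,0.0005],"twist":[0,0,0]},{"offset":[0,0,0.001],"twist":[0,0,0]},{"offset":[0,0,0.001],"twist":[0,0,0]}]'
```

```text
t: 10.32
tool_pos: [0.6228, 0.0452, 0.1952]
tool_rot: [3.141, 0.059, -0.0]
contact_force: [-0.8, 0.4, -0.5]
opening: 0.0116
grip_force: 33.0
```

```bash
python3 -m crank '[{"offset":[0,0,0.0005],"twist":[0,0,0]},{"offset":[0,0,0.001],"twist":[0,0,0]},{"offset":[0,0,0.001],"twist":[0,0,0]}]'
```

```text
t: 10.7
tool_pos: [0.6228, 0.0452, 0.1942]
tool_rot: [-3.141, -0.059, 0.0]
contact_force: [-0.1, -0.1, -0.5]
opening: 0.0115
grip_force: 33.0
```

```bash
python3 -m crank '[{"offset":[0,0,0.0005],"twist":[0,0,0]},{"offset":[0,0,0.001],"twist":[0,0,0]},{"offset":[0,0,0.001],"twist":[0,0,0]}]'
```

```text
t: 11.08
tool_pos: [0.6228, 0.0452, 0.1932]
tool_rot: [-3.141, -0.059, 0.0]
contact_force: [-0.9, 0.8, -0.2]
opening: 0.0119
grip_force: 33.0
```

```bash
python3 -m crank '[{"offset":[0,0,0.0005],"twist":[0,0,0]},{"offset":[0,0,0.001],"twist":[0,0,0]},{"offset":[0,0,0.001],"twist":[0,0,0]}]'
```

```text
t: 11.45
tool_pos: [0.6228, 0.0452, 0.1922]
tool_rot: [-3.141, -0.059, 0.0]
contact_force: [0.1, -0.0, 0.5]
opening: 0.0114
grip_force: 33.0
```

Bridge underside is at about 0.169 with no contact, so it is in the notch. I keep going gently toward the floor.

```bash
python3 -m crank '[{"offset":[0,0,0.0005],"twist":[0,0,0]},{"offset":[0,0,0.001],"twist":[0,0,0]},{"offset":[0,0,0.001],"twist":[0,0,0]}]'
```

```text
t: 11.82
tool_pos: [0.6228, 0.0452, 0.1913]
tool_rot: [-3.141, -0.059, 0.0]
contact_force: [-0.4, 0.4, -1.4]
opening: 0.0114
grip_force: 33.0
```

```bash
python3 -m crank '[{"offset":[0,0,0.0005],"twist":[0,0,0]},{"offset":[0,0,0.001],"twist":[0,0,0]},{"offset":[0,0,0.001],"twist":[0,0,0]}]'
```

```text
t: 12.2
tool_pos: [0.6228, 0.0452, 0.1902]
tool_rot: [3.141, 0.059, -0.0]
contact_force: [-0.6, 0.3, -0.9]
opening: 0.011
grip_force: 33.0
```

```bash
python3 -m crank '[{"offset":[0,0,0.0003],"twist":[0,0,0]},{"offset":[0,0,0.0006],"twist":[0,0,0]},{"offset":[0,0,0.0006],"twist":[0,0,0]}]'
```

```text
t: 12.58
tool_pos: [0.6228, 0.0452, 0.1897]
tool_rot: [3.141, 0.059, -0.0]
contact_force: [0.8, 0.6, -0.2]
opening: 0.0113
grip_force: 33.0
```

```bash
python3 -m crank '[{"offset":[0,0,0.0003],"twist":[0,0,0]},{"offset":[0,0,0.0006],"twist":[0,0,0]},{"offset":[0,0,0.0006],"twist":[0,0,0]}]'
```

```text
t: 12.95
tool_pos: [0.6228, 0.0452, 0.1891]
tool_rot: [-3.141, -0.059, 0.0]
contact_force: [-0.5, -0.2, -1.5]
opening: 0.0115
grip_force: 33.0
```

```bash
python3 -m crank '[{"offset":[0,0,0.0003],"twist":[0,0,0]},{"offset":[0,0,0.0006],"twist":[0,0,0]},{"offset":[0,0,0.0006],"twist":[0,0,0]}]'
```

```text
t: 13.32
tool_pos: [0.6228, 0.0452, 0.1884]
tool_rot: [-3.141, -0.059, 0.0]
contact_force: [-0.6, -0.8, -0.4]
opening: 0.0113
grip_force: 33.0
```

```bash
python3 -m crank '[{"offset":[0,0,0.0003],"twist":[0,0,0]},{"offset":[0,0,0.0006],"twist":[0,0,0]},{"offset":[0,0,0.0006],"twist":[0,0,0]}]'
```

```text
t: 13.7
tool_pos: [0.6229, 0.0453, 0.1881]
tool_rot: [-3.141, -0.059, -0.0]
contact_force: [-0.0, 0.5, -0.0]
opening: 0.0114
grip_force: 33.2
```

```bash
python3 -m crank '[{"offset":[0,0,0.0003],"twist":[0,0,0]},{"offset":[0,0,0.0006],"twist":[0,0,0]},{"offset":[0,0,0.0006],"twist":[0,0,0]}]'
```

```text
t: 14.08
tool_pos: [0.623, 0.0452, 0.1881]
tool_rot: [-3.141, -0.059, -0.001]
contact_force: [-2.3, 0.1, 5.5]
opening: 0.0116
grip_force: 33.7
```

```bash
python3 -m crank '[{"offset":[0,0,0.0003],"twist":[0,0,0]},{"offset":[0,0,0.0006],"twist":[0,0,0]},{"offset":[0,0,0.0006],"twist":[0,0,0]}]'
```

```text
t: 14.45
tool_pos: [0.623, 0.0453, 0.188]
tool_rot: [3.141, 0.059, 0.001]
contact_force: [-3.8, -0.5, 7.7]
opening: 0.0117
grip_force: 34.1
```

Contact at bridge height of about 0.1645, rising to about 8 N. That is inside the 160-166 mm floor range, so the hook is seated. Ease slightly, hold, then release.

```bash
python3 -m crank '[{"offset":[0,0,-0.0005],"twist":[0,0,0]},{"offset":[0,0,-0.0005],"twist":[0,0,0]},{"offset":[0,0,-0.0005],"twist":[0,0,0]}]'
python3 -m crank '[{"offset":[0,0,0],"twist":[0,0,0]},{"offset":[0,0,0],"twist":[0,0,0]},{"offset":[0,0,0],"twist":[0,0,0]},{"offset":[0,0,0],"twist":[0,0,0]},{"offset":[0,0,0],"twist":[0,0,0]},{"offset":[0,0,0],"twist":[0,0,0]}]' 0.45
python3 -c "
from h import *
get_image('side');print([d['rect'] for d in cut_out('cup','side')]);im=get_image('side')[140:260,160:320];cv2.imwrite('pics/s2.png',cv2.resize(im[...,::-1],None,fx=4.5,fy=4.5))"
```

```text
t: 14.82
tool_pos: [0.623, 0.0452, 0.188]
tool_rot: [3.141, 0.059, 0.001]
contact_force: [-1.9, 0.6, 5.9]
opening: 0.0116
grip_force: 33.9
t: 15.58
tool_pos: [0.6229, 0.0452, 0.1872]
tool_rot: [3.141, 0.059, 0.0]
contact_force: [-1.2, -0.2, -0.0]
opening: 0.0387
grip_force: 0.0
[[217.8, 199.8, 30.0, 42.5], [193.4, 220.2, 89.1, 98.8], [279.8, 197.2, 20.5, 29.7], [241.8, 340.1, 47.7, 32.9]]
```

View pics/s2.png

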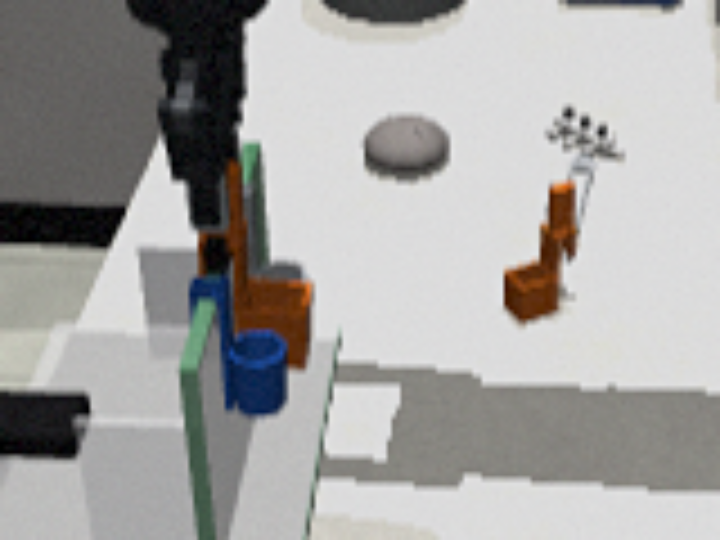

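The side view shows the cup hanging upright on the panel with its hook in the saddle at about (215,245), and the blue cup still hanging at (258,370). Retreat straight up.

```bash
python3 -m crank '[{"offset":[0,0,-0.01],"twist":[0,0,0]},{"offset":[0,0,-0.03],"twist":[0,0,0]},{"offset":[0,0,-0.05],"twist":[0,0,0]},{"offset":[0,0,-0.08],"twist":[0,0,0]},{"offset":[0,0,-0.11],"twist":[0,0,0]},{"offset":[0,0,-0.11],"twist":[0,0,0]},{"offset":[0,0,-0.11],"twist":[0,0,0]}]'
python3 -c "
from h import *
a=get_image('side')[140:260,160:320];b=get_image('wrist')[60:260,120:387]
cv2.imwrite('pics/f.png',cv2.resize(np.vstack([cv2.resize(a,(400,300)),cv2.resize(b,(400,300))])[...,::-1],None,fx=1,fy=1))"
```

```text
t: 16.6
tool_pos: [0.6227, 0.0452, 0.2972]
tool_rot: [-3.141, -0.059, 0.0]
contact_force: [0.2, 0.5, -0.5]
opening: 0.0381
grip_force: 0.0
```

View pics/f.png

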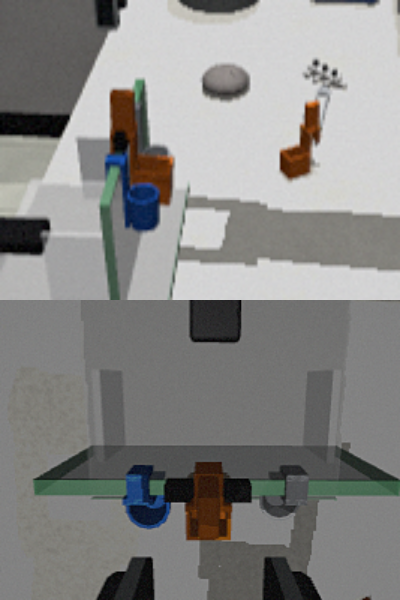

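The cup hangs square in the saddle notch at (208,490), both neighbours are in place, and the gripper is clear.

```bash
python3 -c "
from station import *
print(finish_job())"
```

```text
the job is handed in; nothing more can be done
None
```

The larger orange cup hangs upright and square, with its hook resting on the notch floor (bridge about 164.5 mm above the table). The highest wrist-force reading while lowering was about 9 N. Both neighbours still hang, and the job is handed in; the interface gave no verdict.

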